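Unclamp the bread roll box and hold its lid half open

TASK

Turn the red clamp knob beside the bread roll box a quarter turn anticlockwise so that the brass bolt springs out off the lid, then lift the lid by its black handle and hold it open at 45 degrees, steady, so that rolls can be put in. The lid falls shut if let go, so finish while still holding it there with the gripper. Do not force the lid against the bolt, and leave the other things on the bench where they are.

Things in the scene. Friction and masses are not known exactly. Their poses are not given: they have to be found in the camera images.
- rollbox: Fixed open-topped wooden box of bread rolls, 240 (its x) x 300 (its y) x 120 mm high, walls 6 mm. Origin: centre of its underside, on the table; its -x side faces the robot, +y is to the robot's left, yaw varies. The lid hinges on its far (+x) rim; a grey latch bracket with a red knob and a brass bolt stands out from its +y side.
- lid (a joint): Angle of the white steel lid (240 x 300 x 8 mm, about 0.35 to 0.65 kg): 0 = shut and level, grows as the front edge rises, 0.785 = 45 degrees, stop at 1.4. Hinge axis along the box's y. It swings freely and falls shut when let go. While the bolt is in, the lid cannot rise.
- lid_handle (a point): Middle of the black round bar handle on the lid: bar along the box's y, 100 mm long, about 10 mm thick, on two end posts, its centre line 35 mm off the lid's upper face. With the lid shut it is 210 mm in front (-x) of the hinge line and 43 mm above it. The point turns with the lid.
- lid_hinge (a point): Middle of the lid's hinge line, on the far rim of the box, 120 mm behind the box's centre (+x), 120 mm above the table.
- knob_grip (a point): Where to grip the red clamp knob: on its vertical axis, 178 mm above the table, 50 mm in front (-x) of the box's centre and 210 mm to its +y side. The grip is an upright bar 46 mm long, 14 mm thick and 32 mm tall (its top 9 mm above this point), on a 44 mm disc. The bar lies along the point's x axis (along the box's x when the knob reads 0).
- knob (a joint): Knob angle: about 0 = tight (bar along the box's x, pawl under the knob blocks the bolt), grows anticlockwise seen from above, stop at 1.65. The bolt is quite free from about 1.0; a quarter turn is 1.57. Stiff by friction (about 0.04 N m); stays where left.
- bolt (a joint): Travel of the flat brass bolt (30 mm wide, 8 mm thick) that slides away from the lid along the box's +y: 0 = in, its nose 12 mm over the edge of the lid; 0.016 = sprung right out, clear of the lid. A spring of about 3 N drives it out as soon as the knob's pawl lets it; it need not be touched.
- shaker: Bystander: white jar with steel cap, 64 mm across, 120 mm high; loose on the table; origin at its underside. Leave it alone.
- bowl: Bystander: aluminium bowl, 150 mm across, 60 mm high; loose on the table; origin at its underside. Leave it alone.
- scraper: Bystander: dough scraper lying flat, 98 x 125 mm, wooden handle 20 mm thick; loose on the table; origin at its underside. Leave it alone.
- scoop: Bystander: round steel scoop, cup 104 mm across, 50 mm high, black handle 100 mm long to its -x; loose on the table; origin at its underside. Leave it alone.
- loaf: Bystander: baked loaf, 200 x 100 x 50 mm; loose on the table; origin at its underside. Leave it alone.
- tin: Bystander: empty dark steel loaf tin, 200 x 100 x 70 mm; loose on the table; origin at its underside. Leave it alone.

How it is judged:
By the outcome, as a careful person would: the job done as asked, in the order asked, and still so for the second after the job is handed in, while the arm keeps its last pose, push and grip.
It also fails if it takes over 51 s, if anything falls off the work surface, if the arm or the gripper's body presses on something with over 40 N, if the wrist force passes 120 N, or if a joint passes its speed limit or range.

ROBOT

A 6-joint arm with a two-finger parallel gripper is mounted at the origin on the work surface. World frame = base frame: x ahead of the robot, y to its left, z up, the work surface at z = 0. Lengths are in m, angles in rad, forces in N, time in s.
With the tool pointing down it reaches from about 0.3 to 0.775 m from the base axis. Payload 14.6 kg.
Tool frame: the origin (TCP) lies between the finger pads; the fingertips stand 22 mm ahead of it and the grasp point (between the pads) lies 3 mm ahead of it; z points along the fingers, y is the line along which they close (so a half turn about z gives the same grasp; the last joint's range is limited). The gripper opens to 85 mm and grips with 20 to 120 N. Pads are 22 mm wide; open, the fingers measure 114 mm over their backs; the gripper's body (76 mm by 85 mm) begins 54 mm behind the grasp point. The pads swing forward as they close: fully open they stand 13 mm farther back than shut.
Start: joints at [1.055, 0.3, 1.521, -0, 1.321, -0.067], TCP at [0.239, 0.496, 0.253] pointing down, gripper open.
Joint ranges: [-3.03, 3.03], [-0.79, 2.21], [0.23, 2.52], [-1.04, 4.18], [0, 3.07], [-2.55, 2.55]. Speed limits (rad/s): [2.22, 2.22, 2.57, 3.14, 3.14, 3.14].

INTERFACE

Orientations are given as a 3x3 rotation matrix whose columns are the frame's x, y, z axes.
In Python, from cell import readout, cams, order gives the robot as it stands.
- The arm moves only by the shell command python3 -m inch 'ROWS' [FORCE]. ROWS is JSON, a list that holds one entry, the list of rows, each a list of 7 numbers: the shift along the tool's x, y, z as a fraction of full scale, then the turn, a rotation vector about the tool's x, y, z as a fraction of full scale, then the closure, from -1 (fully open) to 1 (shut). A call has 1 to 12 rows; each row is the pose to reach, as a shift and turn from the pose commanded when the call began, along the tool's axes at that moment; what a row does not reach only later rows make up. Full scale, the value 1, is 15 cm for a shift and 90 degrees for a turn. A row lasts 1/12 s, in which the tool goes at most 41.7 mm and 7.16 degrees, less where a joint would pass 70% of its speed; a pose out of reach is approached as far as the arm can. A call with a number of a shift or a turn outside -1 to 1 is refused whole. A call with a gripper value outside its range is refused whole. The fingers move at their own pace and stop on an object; FORCE is the grip in N (left out, the last holds). Time passes only in rows, so rows that repeat a pose let the fingers close. It gives the time, the measured TCP pose, the force, the opening and the grip force at its end, in the units of the state.
- readout.state(): the state, without advancing time (a new reading comes with each control period).
- cams.snapshot(name): name is "scene" or "top" or "wrist"; returns a dict with "color" (420x560x3 uint8, red, green, blue), "camera_matrix" (3x3 intrinsics, pixels), "R" (3x3) and "t" (3): a world point X has camera coordinates R X + t; the wrist camera has in their place "mount" (4x4, takes a point from camera to tool coordinates, whose origin is the TCP and whose axes are the flange's). Camera axes: x right, y down, z forward; pixel columns grow to the right and rows downward; lengths in m; the calibration is good to about 2 mm. A picture is of the moment at which its call begins: read the wrist's pose just before it. There is no depth.
- order.finish_job(): hands the job in; it is judged then, once.
The state is a dict: "time_s": time; "qpos": joint angles; "qvel": joint speeds; "tau": joint torques, N m; "tool_pos": TCP position; "orientation": TCP orientation; "contact_force": force on the tool from outside, world axes, zero at the start; "wrist_torque": the same for the moment, N m; "grip_width": finger opening in m; "finger_force": force on a finger pad.
Only numpy, scipy, OpenCV 4.12 (cv2) and the standard library are available. Lean on these libraries where they do the work, as an engineer would, in place of code of your own. Each camera call takes 0.05 s, during which the arm holds its last target. There are 200 camera calls.

## Working session

There is one attempt and no reset: what is moved stays moved. The work goes in short steps, Python scripts to look and compute and a shell command to move; the robot and the scene stay as the last step left them, time stands still between calls to the robot, and variables do not carry over. Pictures are saved under pics/ and viewed, at most 10 in all, crops included, and the job is handed in when it is done.

```bash
mkdir -p pics; ls
python3 - <<'E'
from cell import readout,cams
import cv2,numpy as np
s=readout.state();print(s)
for n in("scene","top"):
    d=cams.snapshot(n);cv2.imwrite(f"pics/{n}0.png",d["color"][:,:,::-1]);print(n,d["camera_matrix"],d["R"],d["t"])
    np.savez(f"pics/{n}.npz",K=d["camera_matrix"],R=d["R"],t=d["t"])
E
```

```text
pics
{'time_s': 0.0, 'qpos': array([ 1.05540668e+00,  3.00480533e-01,  1.52162250e+00,  2.29389504e-05,
        1.32068171e+00, -6.65636889e-02]), 'qvel': array([ 0.00220226, -0.0001445 , -0.00059565,  0.00071706, -0.00154723,
        0.00039618]), 'tau': array([-1.21585148e-03, -5.43495476e+01, -3.61794126e+01, -1.04311707e-04,
        3.88258311e-03, -5.12064571e-05]), 'tool_pos': array([0.23852164, 0.49534537, 0.2526986 ]), 'orientation': array([[-9.00954651e-01,  4.33912835e-01, -6.06885449e-04],
       [ 4.33913247e-01,  9.00954072e-01, -1.02627930e-03],
       [ 1.01460156e-04, -1.18796675e-03, -9.99999289e-01]]), 'contact_force': array([ 0.26822518, -0.05049358,  0.12999144]), 'wrist_torque': array([-0.00865005,  0.02561388, -0.06306455]), 'finger_force': 0.0, 'grip_width': 0.08488675468242038}
scene [[545.73170984   0.         285.92682564]
 [  0.         545.73170984 211.86156239]
 [  0.           0.           1.        ]] [[-0.7727784   0.63464398  0.00636892]
 [ 0.40555618  0.50149736 -0.76421502]
 [-0.48819846 -0.5879859  -0.64493011]] [ 0.41792624 -0.11852276  2.37289905]
top [[510.91748981   0.         285.4165968 ]
 [  0.         510.91748981 213.59346921]
 [  0.           0.           1.        ]] [[-0.02153216 -0.99976139 -0.00367958]
 [-0.9972228   0.02173965 -0.0712325 ]
 [ 0.07129549  0.00213557 -0.99745295]] [-0.01042237  0.52950228  1.77448951]
```

Run:
```python
import cv2
for n in("scene","top"):
    cv2.imwrite(f"pics/{n}0b.png",cv2.resize(cv2.imread(f"pics/{n}0.png"),(800,600),interpolation=cv2.INTER_CUBIC))
```

```text
(no output)
```

View pics/scene0b.png

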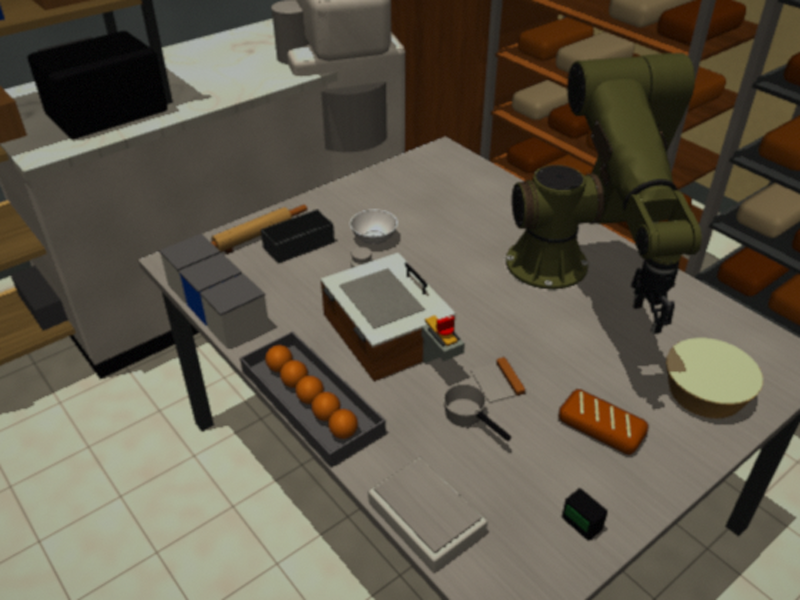

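View pics/top0b.png

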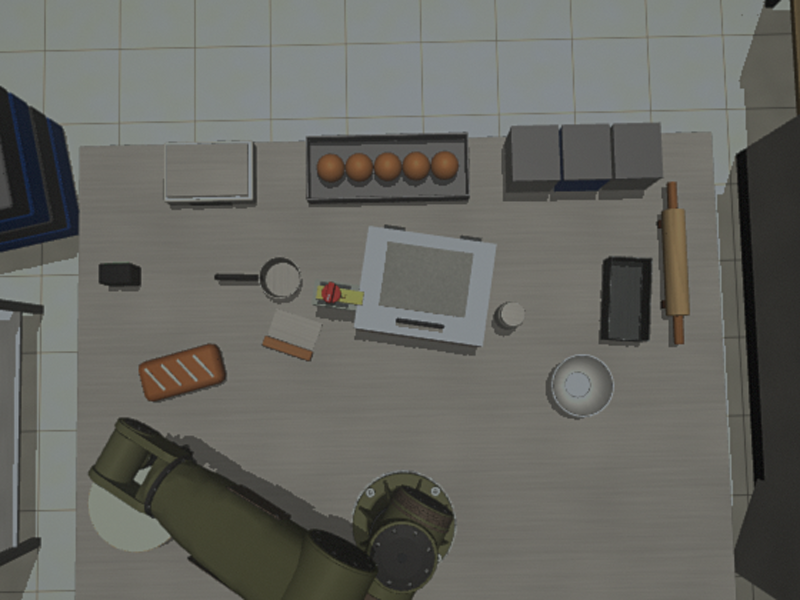

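The top view shows the lid, with corners near (369,226), (496,243), (481,346) and (355,330). The handle runs from (397,320) to (443,326) and the red knob is at about (331,293). I'll enlarge that area.

Run:
```python
import cv2
im=cv2.imread("pics/top0.png")[150:255,210:350]
cv2.imwrite("pics/c.png",cv2.convertScaleAbs(cv2.resize(im,None,fx=5.7,fy=5.7,interpolation=cv2.INTER_CUBIC),alpha=1.3))
```

```text
(no output)
```

View pics/c.png

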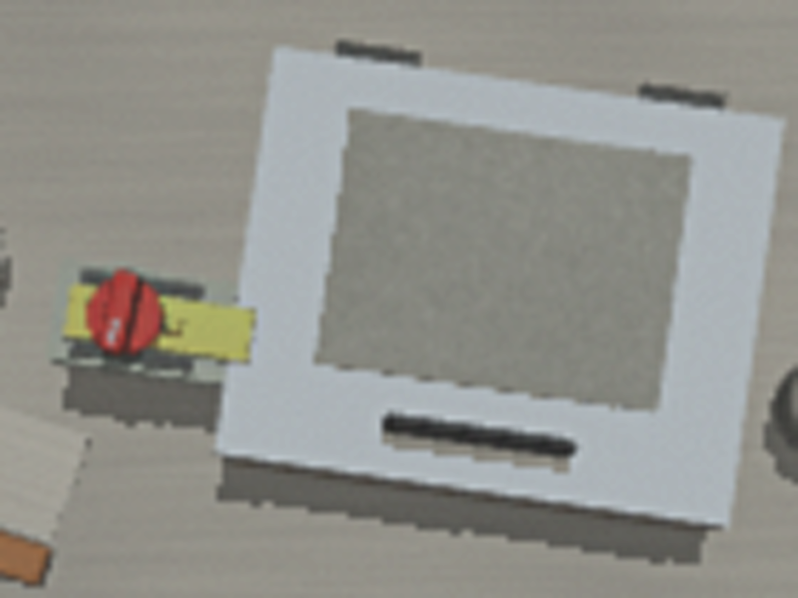

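```bash
cat > h.py <<'E'
import numpy as np
from scipy.spatial.transform import Rotation as Ro
from cell import readout,cams
def back(px,z,K,R,t):
    d=R.T@np.linalg.inv(K)@[px[0],px[1],1]; c=-R.T@t
    return c+d*(z-c[2])/d[2]
E
python3 - <<'E'
from h import *
from scipy.optimize import least_squares
f=np.load("pics/top.npz");K,R,t=f['K'],f['R'],f['t']
u=lambda x,y:np.array([210+(x+.5)/5.7-.5,150+(y+.5)/5.7-.5])
P=[((275,48),(.12,.15,.128)),((784,118),(.12,-.15,.128)),((728,527),(-.12,-.15,.128)),((217,455),(-.12,.15,.128)),((387,420),(-.09,.05,.165)),((573,446),(-.09,-.05,.165)),((125,311),(-.05,.21,.17))]
B=np.array([b for a,b in P])
W=np.array([back(u(*a),b[2],K,R,t) for a,b in P])
g=lambda p:(B@Ro.from_euler('z',p[2]).as_matrix().T)[:,:2]+p[:2]
s=least_squares(lambda p:(g(p)-W[:,:2]).ravel(),[.5,0,0]);print(s.x,s.fun.reshape(-1,2)*1e3)
p=s.x;w=g(p);print("knob",w[6],"handle",(w[4]+w[5])/2, "hinge",(w[0]+w[1])/2)
E
```

```text
[ 0.56712125 -0.06312776 -0.16258704] [[ 1.36945022 -0.04063463]
 [ 0.5016792  -0.84440337]
 [ 0.36279068 -1.37001394]
 [ 1.08294404  1.13988439]
 [-1.63328104 -3.22280559]
 [-0.85474448  2.73189983]
 [-0.8288386   1.6060733 ]]
knob [0.55177371 0.15219631] handle [ 0.47830818 -0.04855931] hinge [ 0.68553866 -0.08255236]
```

```bash
cat >> h.py <<'E'
# box pose
BX,BY,YAW=0.5671,-0.0631,-0.1626
def plan(pos,Rt,n=1,cmd=None):
    s=readout.state();p,R=(s['tool_pos'],s['orientation']) if cmd is None else cmd
    print('t',s['time_s'],'p',np.round(p,4),'F',np.round(s['contact_force'],1),'w',round(s['grip_width'],4),s['finger_force'])
    rv=Ro.from_matrix(R.T@Rt).as_rotvec()
    for i in range(n):
        Ri=R@Ro.from_rotvec(rv*i/n).as_matrix()
        print(np.round(Ri.T@(np.array(pos)-p)/n/.15,3),np.round(rv/n/(np.pi/2),3))
def down(yaw_y): # tool pointing down with y axis at world angle yaw_y
    y=np.array([np.cos(yaw_y),np.sin(yaw_y),0]);z=np.array([0,0,-1.]);return np.column_stack([np.cross(y,z),y,z])
E
python3 -c "
from h import *
plan([.552,.152,.27],down(YAW-np.pi/2),4)"
```

```text
t 0.1 p [0.2386 0.4954 0.2528] F [-0.4  0.1  0.4] w 0.0854 0.0
[-0.719 -0.289 -0.028] [-0.     0.     0.454]
[-0.733  0.252 -0.029] [-0.     0.     0.454]
[-0.389  0.67  -0.029] [-0.     0.     0.454]
[ 0.145  0.761 -0.029] [-0.     0.     0.454]
```

```bash
python3 -m inch '[[[-0.719,-0.289,-0.028,0,0,0.454,-1],[-0.719,-0.289,-0.028,0,0,0.454,-1],[-0.719,-0.289,-0.028,0,0,0.454,-1],[-0.719,-0.289,-0.028,0,0,0.454,-1],[-0.719,-0.289,-0.028,0,0,0.454,-1],[-0.719,-0.289,-0.028,0,0,0.454,-1],[-0.719,-0.289,-0.028,0,0,0.454,-1]]]'
python3 -m inch '[[[-0.733,0.252,-0.029,0,0,0.454,-1],[-0.733,0.252,-0.029,0,0,0.454,-1],[-0.733,0.252,-0.029,0,0,0.454,-1],[-0.733,0.252,-0.029,0,0,0.454,-1],[-0.733,0.252,-0.029,0,0,0.454,-1],[-0.733,0.252,-0.029,0,0,0.454,-1],[-0.733,0.252,-0.029,0,0,0.454,-1]]]'
python3 -m inch '[[[-0.389,0.67,-0.029,0,0,0.454,-1],[-0.389,0.67,-0.029,0,0,0.454,-1],[-0.389,0.67,-0.029,0,0,0.454,-1],[-0.389,0.67,-0.029,0,0,0.454,-1],[-0.389,0.67,-0.029,0,0,0.454,-1],[-0.389,0.67,-0.029,0,0,0.454,-1],[-0.389,0.67,-0.029,0,0,0.454,-1]]]'
python3 -m inch '[[[0.145,0.761,-0.029,0,0,0.454,-1],[0.145,0.761,-0.029,0,0,0.454,-1],[0.145,0.761,-0.029,0,0,0.454,-1],[0.145,0.761,-0.029,0,0,0.454,-1],[0.145,0.761,-0.029,0,0,0.454,-1],[0.145,0.761,-0.029,0,0,0.454,-1],[0.145,0.761,-0.029,0,0,0.454,-1],[0.145,0.761,-0.029,0,0,0.454,-1],[0.145,0.761,-0.029,0,0,0.454,-1]]]'
python3 - <<'E'
from h import *;import cv2
plan([.552,.152,.183],down(YAW-np.pi/2))
print(readout.state()['qpos'])
s=readout.state();d=cams.snapshot("wrist");np.savez("pics/w1.npz",K=d["camera_matrix"],M=d["mount"],p=s['tool_pos'],R=s['orientation'])
print(d["mount"],d["camera_matrix"])
cv2.imwrite("pics/w1.png",cv2.resize(d["color"][:,:,::-1],(800,600),interpolation=cv2.INTER_CUBIC))
E
```

```text
time_s: 0.68
tool_pos: [0.3171, 0.4094, 0.2572]
orientation: [[-0.393, 0.919, -0.0], [0.919, 0.393, -0.0], [-0.0, -0.0, -1.0]]
contact_force: [-0.4, -0.2, -0.4]
grip_width: 0.085
finger_force: 0.0
time_s: 1.27
tool_pos: [0.3954, 0.3237, 0.2616]
orientation: [[0.301, 0.954, -0.0], [0.954, -0.301, -0.0], [-0.0, -0.0, -1.0]]
contact_force: [0.1, -0.2, 0.1]
grip_width: 0.0855
finger_force: 0.0
time_s: 1.85
tool_pos: [0.4738, 0.238, 0.266]
orientation: [[0.85, 0.527, -0.0], [0.527, -0.85, -0.0], [-0.0, -0.0, -1.0]]
contact_force: [-0.1, -0.2, 0.6]
grip_width: 0.0857
finger_force: 0.0
time_s: 2.6
tool_pos: [0.5522, 0.1526, 0.2705]
orientation: [[0.988, -0.152, -0.0], [-0.152, -0.988, 0.0], [-0.0, 0.0, -1.0]]
contact_force: [0.0, 0.1, 0.1]
grip_width: 0.0857
finger_force: 0.0
t 2.6 p [0.5522 0.1526 0.2705] F [0.  0.1 0.1] w 0.0857 0.0
[-0.001  0.004  0.583] [0.    0.    0.006]
[2.05729416e-01 3.38765555e-01 1.42970245e+00 1.70010645e-05
 1.37317615e+00 1.92956477e+00]
[[-2.50524086e-04 -9.51523492e-01 -3.07575976e-01  7.81384268e-02]
 [ 9.99999849e-01 -8.81530179e-05 -5.41799080e-04 -1.19010013e-03]
 [ 4.88420802e-04 -3.07576066e-01  9.51523371e-01 -1.20996502e-01]
 [ 0.00000000e+00  0.00000000e+00  0.00000000e+00  1.00000000e+00]] [[332.08131341   0.         280.76797273]
 [  0.         332.08131341 207.09921504]
 [  0.           0.           1.        ]]
```

View pics/w1.png

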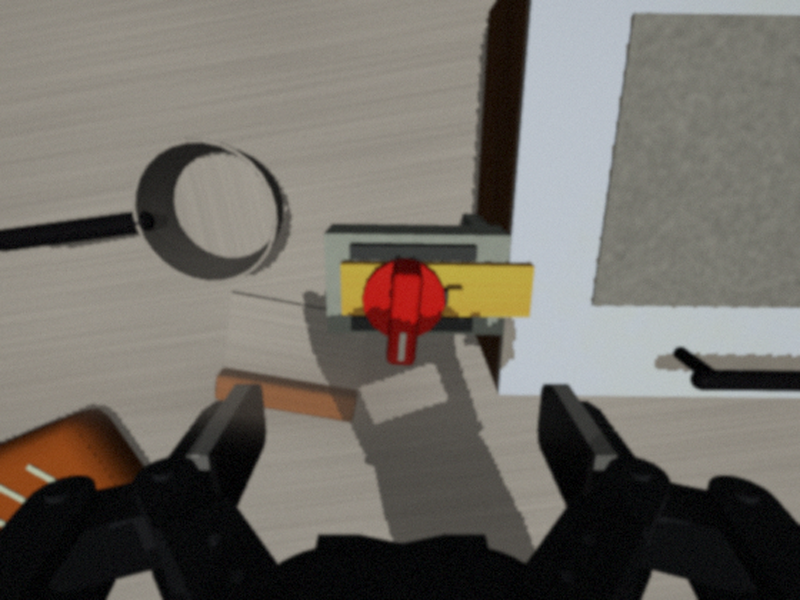

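The knob bar runs upright at column ~403, centred between the fingers. Its top face spans about (407,262) to (402,334), and the disc centre is near (404,299).

Run:
```python
from h import *
f=np.load("pics/w1.npz");K,M,p,R=f['K'],f['M'],f['p'],f['R']
Rc=R@M[:3,:3];tc=R@M[:3,3]+p;Rw=Rc.T;tw=-Rw@tc
for a,z in [((407,262),.187),((402,334),.187),((404,299),.155)]:
    print(back(np.array(a)*.7,z,K,Rw,tw))
```

```text
[0.57944079 0.14709017 0.187     ]
[0.54577723 0.15451131 0.187     ]
[0.5520993  0.15243295 0.155     ]
```

```bash
python3 -m inch '[[[0,0,0.2,0,0,0.01,-1],[0,0,0.4,0,0,0.02,-1],[0,0,0.5,0,0,0.02,-1],[0,0,0.583,0,0,0.02,-1],[0,0,0.583,0,0,0.02,-1],[0,0,0.583,0,0,0.02,-1]]]' 25
python3 -m inch '[[[0,0,0,0,0,0,1],[0,0,0,0,0,0,1],[0,0,0,0,0,0,1],[0,0,0,0,0,0,1],[0,0,0,0,0,0,1],[0,0,0,0,0,0,1],[0,0,0,0,0,0,1],[0,0,0,0,0,0,1]]]' 25
```

```text
time_s: 3.15
tool_pos: [0.5522, 0.1524, 0.1831]
orientation: [[0.982, -0.188, -0.001], [-0.188, -0.982, -0.0], [-0.001, 0.0, -1.0]]
contact_force: [0.1, 0.1, 0.3]
grip_width: 0.0856
finger_force: 0.0
time_s: 3.82
tool_pos: [0.5525, 0.1517, 0.1835]
orientation: [[0.982, -0.19, 0.0], [-0.19, -0.982, -0.001], [0.001, 0.001, -1.0]]
contact_force: [-1.0, -4.9, 3.7]
grip_width: 0.0136
finger_force: 27.3
```

```bash
python3 -m inch '[[[0,0,0,0,0,-0.06,1],[0,0,0,0,0,-0.12,1],[0,0,0,0,0,-0.18,1],[0,0,0,0,0,-0.24,1],[0,0,0,0,0,-0.3,1],[0,0,0,0,0,-0.36,1],[0,0,0,0,0,-0.42,1],[0,0,0,0,0,-0.48,1],[0,0,0,0,0,-0.5,1]]]' 25
python3 -m inch '[[[0,0,0,0,0,-0.06,1],[0,0,0,0,0,-0.12,1],[0,0,0,0,0,-0.18,1],[0,0,0,0,0,-0.24,1],[0,0,0,0,0,-0.3,1],[0,0,0,0,0,-0.36,1],[0,0,0,0,0,-0.42,1],[0,0,0,0,0,-0.48,1],[0,0,0,0,0,-0.51,1],[0,0,0,0,0,-0.51,1],[0,0,0,0,0,-0.51,1]]]' 25
```

```text
time_s: 4.57
tool_pos: [0.5524, 0.1518, 0.1835]
orientation: [[0.826, 0.564, 0.0], [0.564, -0.826, -0.001], [-0.0, 0.001, -1.0]]
contact_force: [-0.8, -5.2, 4.0]
grip_width: 0.0134
finger_force: 27.4
time_s: 5.48
tool_pos: [0.5523, 0.1518, 0.1835]
orientation: [[0.174, 0.985, -0.0], [0.985, -0.174, -0.001], [-0.001, 0.0, -1.0]]
contact_force: [-2.8, -5.6, 3.1]
grip_width: 0.0138
finger_force: 27.4
```

```bash
python3 -m inch '[[[0,0,0,0,0,0,-1],[0,0,0,0,0,0,-1],[0,0,0,0,0,0,-1],[0,0,0,0,0,0,-1],[0,0,0,0,0,0,-1],[0,0,-0.2,0,0,0,-1],[0,0,-0.4,0,0,0,-1],[0,0,-0.6,0,0,0,-1],[0,0,-0.7,0,0,0,-1],[0,0,-0.7,0,0,0,-1]]]'
python3 - <<'E'
from h import *;import cv2
s=readout.state();print(s['qpos']);d=cams.snapshot("wrist")
cv2.imwrite("pics/w2.png",cv2.resize(d["color"][:,:,::-1],(800,600),interpolation=cv2.INTER_CUBIC))
E
```

```text
time_s: 6.32
tool_pos: [0.5531, 0.1526, 0.292]
orientation: [[0.174, 0.985, 0.006], [0.985, -0.174, 0.001], [0.002, 0.006, -1.0]]
contact_force: [0.6, -0.5, -0.4]
grip_width: 0.0855
finger_force: 0.0
[2.05345602e-01 3.24252848e-01 1.39919798e+00 5.40226709e-05
 1.41206976e+00 3.80700846e-01]
```

View pics/w2.png

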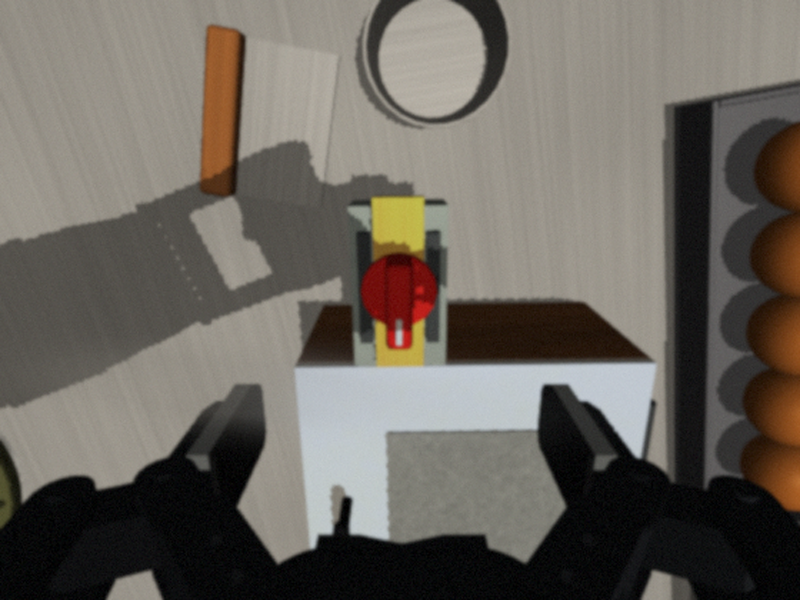

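The bar now lies along the bolt. The bolt nose at (398,364) is clear of the lid edge (row ~370) and the pawl is free. Next is the handle.

```bash
python3 -c "
from h import *
plan([.479,-.0488,.25],down(YAW),2)"
```

```text
t 6.3667 p [0.5526 0.1525 0.2895] F [ 0.4 -0.1 -1.1] w 0.0853 0.0
[-0.704 -0.125  0.131] [ 0.001 -0.    -0.004]
[-0.703 -0.129  0.131] [ 0.001 -0.    -0.004]
```

```bash
python3 -m inch '[[[-0.2,-0.03,0,0,0,0,-1],[-0.45,-0.08,0.05,0,0,-0.004,-1],[-0.7,-0.125,0.1,0,0,-0.004,-1],[-0.95,-0.17,0.15,0,0,-0.008,-1],[-1,-0.18,0.2,0,0,-0.008,-1],[-1,-0.18,0.2,0,0,-0.008,-1]]]'
python3 -m inch '[[[-0.2,-0.03,0.04,0,0,0,-1],[-0.35,-0.06,0.06,0,0,0,-1],[-0.41,-0.075,0.06,0,0,0,-1],[-0.41,-0.075,0.06,0,0,0,-1],[-0.41,-0.075,0.06,0,0,0,-1]]]'
python3 - <<'E'
from h import *;import cv2
plan([.479,-.0488,.166],down(YAW))
s=readout.state();d=cams.snapshot("wrist");np.savez("pics/w3.npz",K=d["camera_matrix"],M=d["mount"],p=s['tool_pos'],R=s['orientation'])
cv2.imwrite("pics/w3.png",cv2.resize(d["color"][:,:,::-1],(800,600),interpolation=cv2.INTER_CUBIC))
M,K,p,R=d['mount'],d['camera_matrix'],s['tool_pos'],s['orientation']
for X in ([.479,-.0488,.163],[.487,.0005,.163],[.471,-.098,.163]):
    c=np.linalg.inv(M)@np.append(R.T@(np.array(X)-p),1);u=K@c[:3];print(u[:2]/u[2]/.7)
E
```

```text
time_s: 6.87
tool_pos: [0.4982, 0.0076, 0.2558]
orientation: [[0.165, 0.986, -0.004], [0.986, -0.165, 0.0], [-0.0, -0.004, -1.0]]
contact_force: [0.1, 0.6, -0.1]
grip_width: 0.0853
finger_force: 0.0
time_s: 7.28
tool_pos: [0.4789, -0.0487, 0.2491]
orientation: [[0.162, 0.987, 0.0], [0.987, -0.162, 0.0], [0.0, -0.0, -1.0]]
contact_force: [0.6, 1.5, -0.2]
grip_width: 0.0856
finger_force: 0.0
t 7.2833 p [ 0.4789 -0.0487  0.2491] F [ 0.6  1.5 -0.2] w 0.0856 0.0
[-0.001  0.001  0.554] [-0. -0. -0.]
[403.02019476 322.90395054]
[402.87630155 215.63164477]
[403.11317984 416.12918769]
```

View pics/w3.png

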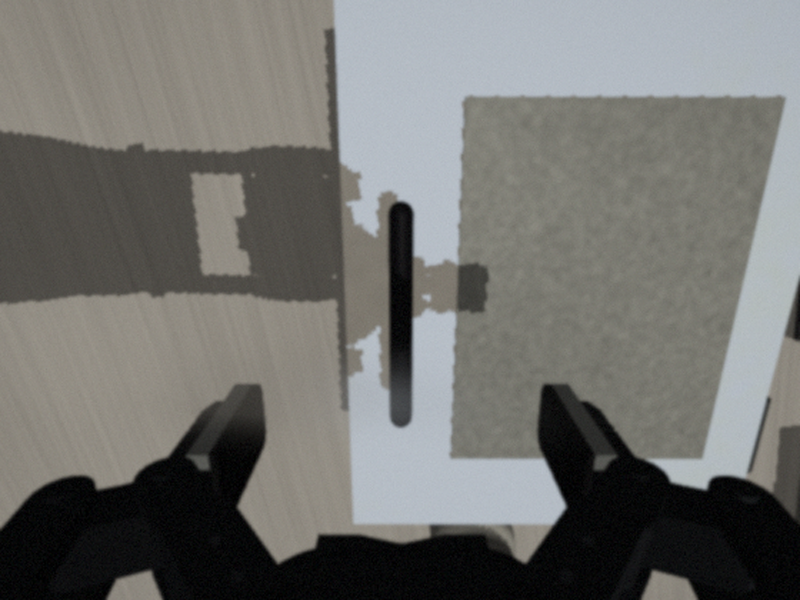

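The handle bar is at column 400, rows 203–427, about 1 mm from the prediction. I'll descend and grip.

```bash
python3 -m inch '[[[0,-0.006,0.2,0,0,0,-1],[0,-0.006,0.4,0,0,0,-1],[0,-0.006,0.5,0,0,0,-1],[0,-0.006,0.554,0,0,0,-1],[0,-0.006,0.554,0,0,0,-1],[0,-0.006,0.554,0,0,0,-1]]]' 50
python3 -m inch '[[[0,0,0,0,0,0,1],[0,0,0,0,0,0,1],[0,0,0,0,0,0,1],[0,0,0,0,0,0,1],[0,0,0,0,0,0,1],[0,0,0,0,0,0,1],[0,0,0,0,0,0,1],[0,0,0,0,0,0,1],[0,0,0,0,0,0,1]]]' 50
python3 - <<'E'
from h import *
for a in range(5,55,5):
    t=np.radians(a);c,s=np.cos(t),np.sin(t);dx=-.21*c+.043*s+.21;dz=.21*s+.043*c-.043
    print(a,round(dx/.15,3),round(-dz/.15,3))
E
```

```text
time_s: 7.83
tool_pos: [0.4781, -0.0488, 0.1666]
orientation: [[0.161, 0.987, 0.001], [0.987, -0.161, -0.0], [0.0, 0.001, -1.0]]
contact_force: [-0.6, -0.5, 0.4]
grip_width: 0.0853
finger_force: 0.0
time_s: 8.58
tool_pos: [0.4783, -0.0495, 0.1663]
orientation: [[0.162, 0.987, 0.002], [0.987, -0.162, -0.0], [0.0, 0.002, -1.0]]
contact_force: [5.8, -0.7, -1.9]
grip_width: 0.0093
finger_force: 48.8
5 0.03 -0.121
10 0.071 -0.239
15 0.122 -0.353
20 0.182 -0.462
25 0.252 -0.565
30 0.331 -0.662
35 0.418 -0.751
40 0.512 -0.833
45 0.613 -0.906
50 0.72 -0.97
```

```bash
python3 -m inch '[[[0,0.005,-0.02,0,0,0,1],[0,0.015,-0.06,0,0,0,1],[0,0.03,-0.121,0,0,0,1],[0,0.03,-0.121,0,0,0,1]]]' 50
python3 -m inch '[[[0,0.02,-0.06,0,0,0,1],[0,0.041,-0.118,0,0,0,1],[0,0.066,-0.175,0,0,0,1],[0,0.092,-0.232,0,0,0,1],[0,0.12,-0.287,0,0,0,1],[0,0.152,-0.341,0,0,0,1],[0,0.152,-0.341,0,0,0,1]]]' 50
```

```text
time_s: 8.92
tool_pos: [0.4828, -0.0503, 0.1853]
orientation: [[0.162, 0.987, 0.002], [0.987, -0.162, -0.0], [-0.0, 0.002, -1.0]]
contact_force: [6.1, -1.5, -5.3]
grip_width: 0.0093
finger_force: 49.0
time_s: 9.5
tool_pos: [0.5051, -0.0539, 0.2368]
orientation: [[0.162, 0.987, 0.001], [0.987, -0.162, -0.0], [-0.0, 0.001, -1.0]]
contact_force: [-5.6, -0.9, -2.3]
grip_width: 0.0089
finger_force: 49.3
```

```bash
python3 -m inch '[[[0,0.035,-0.052,0,0,0,1],[0,0.07,-0.103,0,0,0,1],[0,0.11,-0.152,0,0,0,1],[0,0.149,-0.2,0,0,0,1],[0,0.193,-0.245,0,0,0,1],[0,0.236,-0.289,0,0,0,1],[0,0.283,-0.33,0,0,0,1],[0,0.33,-0.371,0,0,0,1],[0,0.38,-0.408,0,0,0,1],[0,0.431,-0.444,0,0,0,1],[0,0.431,-0.444,0,0,0,1],[0,0.431,-0.444,0,0,0,1]]]' 50
python3 - <<'E'
from h import *;import cv2
d=cams.snapshot("scene");im=d["color"][:,:,::-1]
cv2.imwrite("pics/s2.png",cv2.resize(im[130:290,190:400],None,fx=3.75,fy=3.75,interpolation=cv2.INTER_CUBIC))
s=readout.state();print(s['tool_pos'],s['contact_force'])
h=np.array([.6855,-.0826,.12]);g=s['tool_pos']+s['orientation']@[0,0,.003]-h
ex=np.array([np.cos(YAW),np.sin(YAW),0]);r=-g@ex;print("angle,radius",np.degrees(np.arctan2(g[2],r)-np.arctan2(.043,.21)),np.hypot(r,g[2]),np.hypot(.21,.043))
K,R,t=d['camera_matrix'],d['R'],d['t'];B=Ro.from_euler('z',YAW).as_matrix()
for a in (40,45,50):
    c,q=np.cos(np.radians(a)),np.sin(np.radians(a))
    for y in(.15,-.15):
        X=np.array([BX,BY,0])+B@[.12-.24*c+.008*q,y,.12+.24*q+.008*c];u=K@(R@X+t);print(a,y,(u[:2]/u[2]-[190,130])*3.75)
E
```

```text
time_s: 10.5
tool_pos: [0.568, -0.0643, 0.3043]
orientation: [[0.162, 0.987, 0.001], [0.987, -0.162, -0.001], [-0.0, 0.001, -1.0]]
contact_force: [-14.1, 0.4, 18.7]
grip_width: 0.0089
finger_force: 51.0
[ 0.56781504 -0.06430052  0.30421638] [-15.20073371   0.06476437  18.25783277]
angle,radius 45.11580811995421 0.21684619858936616 0.2143571785595248
40 0.15 [433.24767686 231.59549489]
40 -0.15 [277.87079867  72.84548378]
45 0.15 [420.00650779 223.54048492]
45 -0.15 [264.74557733  64.3830578 ]
50 0.15 [405.32870724 216.94291532]
50 -0.15 [250.35320037  57.26043746]
```

View pics/s2.png

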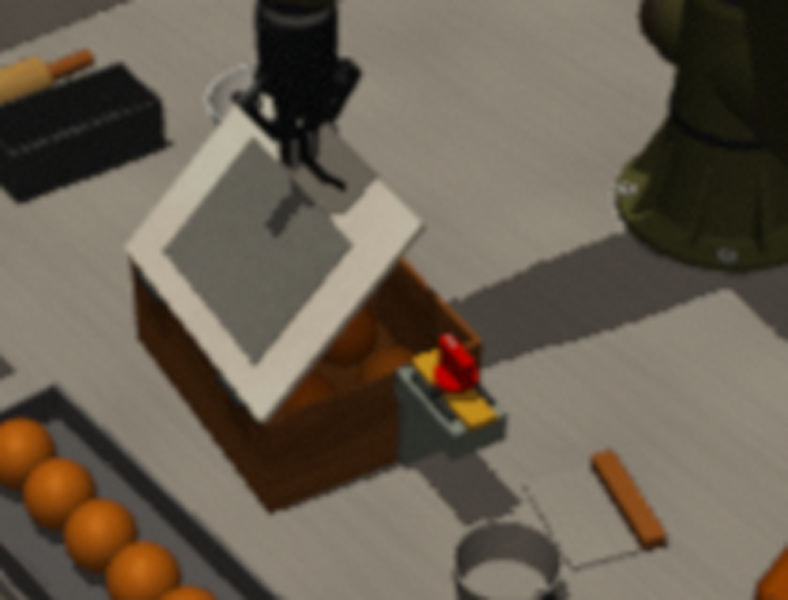

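The near front lid corner is at (423,224), which means about 44–45°. The rolls are visible and the bolt and bystanders look right. There is about 24 N pushing outward along the hinge radius, so I'll relieve it with a small outward shift and check that it holds steady.

```bash
python3 -m inch '[[[0,-0.004,-0.008,0,0,0,1],[0,-0.007,-0.016,0,0,0,1],[0,-0.007,-0.016,0,0,0,1],[0,-0.007,-0.016,0,0,0,1],[0,-0.007,-0.016,0,0,0,1],[0,-0.007,-0.016,0,0,0,1]]]' 50
python3 - <<'E'
from h import *;import cv2
d=cams.snapshot("scene");im=d["color"][:,:,::-1]
cv2.imwrite("pics/s3.png",cv2.resize(im[150:260,215:325],None,fx=5.4,fy=5.4,interpolation=cv2.INTER_CUBIC))
K,R,t=d['camera_matrix'],d['R'],d['t'];B=Ro.from_euler('z',YAW).as_matrix()
for a in (0,40,45,50):
    c,q=np.cos(np.radians(a)),np.sin(np.radians(a))
    for y in(.15,-.15):
        X=np.array([BX,BY,0])+B@[.12-(.24*c if a else 0)+.008*q,y,.12+.24*q+.008*c];u=K@(R@X+t);print(a,y,(u[:2]/u[2]-[215,150]+.5)*5.4)
E
```

```text
time_s: 11.05
tool_pos: [0.5672, -0.0642, 0.3041]
orientation: [[0.162, 0.987, -0.001], [0.987, -0.162, -0.0], [-0.0, -0.001, -1.0]]
contact_force: [-1.4, -1.7, -2.3]
grip_width: 0.0088
finger_force: 49.4
0 0.15 [249.26992661 498.17718436]
0 -0.15 [ 51.42087863 247.36195255]
40 0.15 [491.57665468 228.19751264]
40 -0.15 [267.83395009  -0.40250336]
45 0.15 [472.50937121 216.59829828]
45 -0.15 [248.93363135 -12.58839676]
50 0.15 [451.37333843 207.09779807]
50 -0.15 [228.20860853 -22.84497006]
```

View pics/s3.png

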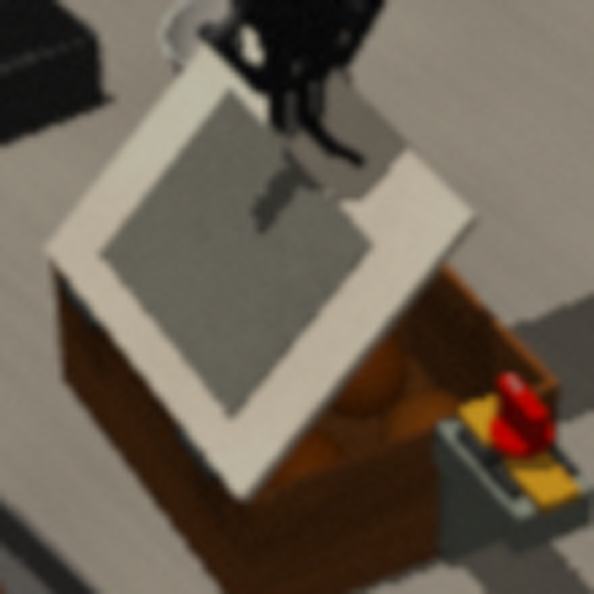

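The near front corner at (476,213) matches the 45° prediction of (472,217). Force is now about 3 N and the grip is firm.

```bash
python3 -m inch '[[[0,0,0,0,0,0,1],[0,0,0,0,0,0,1],[0,0,0,0,0,0,1],[0,0,0,0,0,0,1],[0,0,0,0,0,0,1],[0,0,0,0,0,0,1]]]' 50
python3 -c "
from cell import order;print(order.finish_job())"
```

```text
time_s: 11.6
tool_pos: [0.5673, -0.0642, 0.3041]
orientation: [[0.162, 0.987, -0.0], [0.987, -0.162, -0.0], [-0.0, -0.0, -1.0]]
contact_force: [-0.7, -3.5, -5.9]
grip_width: 0.009
finger_force: 49.1
the job is handed in; nothing more can be done
None
```

The job is handed in at 11.6 s: I turned the knob a quarter turn anticlockwise, the bolt sprang clear of the lid, and the gripper is still holding the lid steady at about 45°, with no bystander touched.

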